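# Roll two control vials onto the reader line

### The job

Two glass control vials, a long one and a short one, lie on the white reading deck on either side of its black line. Push sideways across the top of the long vial with your fingertips to roll it over the mat until it lies along the line, centred over it; then roll the short vial onto the line in the same way. Push gently, do not pick the vials up, finish with both lying still on the line, and leave everything else where it stands.

Things in the scene. Friction and masses are not known exactly. Their poses are not given: they have to be found in the camera images.
- deck: fixed white reading deck, 260 mm (x) by 360 mm (y), flat matt top 12 mm above the bench. Origin at the centre of its underside. The black line runs along the deck's own x axis (deck y = 0). The vials lie in two lanes, 50 to 62 mm either side of the deck's centre along x. A reader head (120 mm wide in y, 45 mm deep, 34 mm tall) stands against its far (+x) edge.
- line_mid (a point): middle of the black line (8 mm wide, 250 mm long), on the deck's top surface; x axis along the line. A vial is on the line when its axis lies over it
- long_vial: brown glass vial, flush white cap, paper label: a plain cylinder 25 mm across, 95 mm long, about 75 g, lying on the deck 45 to 75 mm from the line and about parallel to it, on either side. Origin at its centre, on its axis; x axis along it, to the cap; y, z turn as it rolls (z up at first). Rolls half as far as a finger moving over its top; the mat brakes a slow roll within a few mm.
- short_vial: brown glass vial, flush white cap, paper label: a plain cylinder 25 mm across, 60 mm long, about 48 g, lying on the deck 45 to 75 mm from the line and about parallel to it, on the side and in the lane the long one is not. Origin at its centre, on its axis; x axis along it, to the cap; y, z turn as it rolls (z up at first). Rolls half as far as a finger moving over its top; the mat brakes a slow roll within a few mm.
- dropper: bystander: small closed bottle, 28 mm across, 55 mm tall, standing on the deck near its +y end (robot's half); origin at the centre of its underside
- stopper: bystander: dark rubber stopper, 26 mm across, 26 mm tall, standing on the deck near its -y end (far half); origin at the centre of its underside
- cuvette_box: bystander: cardboard box 70 x 50 x 35 mm on the bench, left of the deck; origin at the centre of its underside
- cup: bystander: white cup, 60 mm across, 60 mm tall, on the bench right of the deck; origin at the centre of its underside
- jar: bystander: closed jar, 54 mm across, 70 mm tall, on the bench, right and beyond; origin at the centre of its underside
- tube_rack: bystander: white rack block 70 x 160 x 20 mm with four upright capped tubes reaching 84 mm high, on the bench, left and beyond; origin at the centre of its underside
There are look-alikes about, which are no part of the job. What is shaped like the short_vial but yellow is not meant.

How it is judged:
By the outcome, as a careful person would: the job done as asked, in the order asked, and still so for the second after the job is handed in, with the robot touching nothing.
It also fails if it takes over 64 s, if anything falls off the work surface, if the arm or the gripper's body presses on something with over 40 N, if the wrist force passes 120 N, or if a joint passes its speed limit or range.

### The arm

A 7-joint arm with a two-finger parallel gripper is mounted at the origin on the work surface. World frame = base frame: x ahead of the robot, y to its left, z up, the work surface at z = 0. Lengths are in m, angles in rad, forces in N, time in s.
With the tool pointing down it reaches from about 0.4 to 0.85 m from the base axis. Payload 10.4 kg.
Tool frame: the origin (TCP) lies on the centre line of the jaws, within the pads' length; the fingertips stand 14 mm ahead of it and the grasp point (between the pads) lies 5 mm behind it (tip_reach is the z of the fingertips in the tool frame, in m); z points along the fingers, x is the direction in which the jaws open and shut, and the axes are right-handed (so a half turn about z gives the same grasp; the last joint's range is limited). The gripper opens to 87 mm and grips with 3 to 60 N. Pads are 19 mm wide; open, the fingers measure 117 mm over their backs; the gripper's body (75 mm by 190 mm) begins 51 mm behind the grasp point.
Start: joints at [1.284, 0.332, -0.065, 1.46, 0.022, 1.35, -0.088], TCP at [0.163, -0.603, 0.237] pointing down, gripper open.
Joint ranges: [-2.6, 2.6], [-0.5, 2.12], [-1.47, 1.34], [0.16, 2.42], [-1.27, 4.41], [0.06, 2.06], [-2.6, 2.6]. Speed limits (rad/s): [2.22, 2.22, 2.79, 2.79, 3.14, 3.14, 3.14].

### API

Orientations are given as a unit quaternion [x, y, z, w].
In Python, from bench import * gives the robot as it stands.
- The arm moves only by the tool carry_out, never from a script. Its argument "rows" is a list of rows, each a list of 5 numbers: the closure, from -1 (fully open) to 1 (shut), so that 0 is half open, then the shift along the tool's x, y, z in units of 30 mm (1.0 is 30 mm), then the turn about the tool's z in units of 5 degrees (1.0 is 5 degrees). In form: [[jaw, x, y, z, turn], ...]. A call has 1 to 20 rows; each row shifts and turns the pose as measured when the row begins, along the tool's axes as they then stand; what a row does not reach is not made up. A row lasts 1/12 s, in which the tool goes at most 41.7 mm and 7.16 degrees, less where a joint would pass 70% of its speed; a pose out of reach is approached as far as the arm can. A call is refused whole if a number of a shift passes 1 or a number of a turn 1, either way. A call with a gripper value outside its range is refused whole. The fingers move at their own pace and stop on an object; "force" is the grip in N (left out, the last holds). Time passes only in rows, so rows that do not move let the fingers close. It gives the time, the measured TCP pose, the force and the opening at its end, in the units of the state.
- read_state(): the state, without advancing time (a new reading comes with each control period).
- camera(name): name is "scene" or "top" or "wrist"; returns the picture (480x640x3 uint8, blue, green, red); there is no depth.
- camera_info(name): a dict with "fx", "fy", "cx", "cy" (pixels), "extrinsics" (4x4, takes a point from camera to world coordinates); the wrist camera has in their place "tool_from_camera" (4x4, takes a point from camera to tool coordinates, whose origin is the TCP and whose axes are the tool frame's). Camera axes: x right, y down, z forward; pixel columns grow to the right and rows downward; lengths in m; the calibration is good to about 2 mm. The wrist camera is an equidistant fisheye: a pixel r from the principal point sees the ray r / f radians off the axis. A picture is of the moment at which its call begins: read the wrist's pose just before it. camera_info takes no time and is no camera call.
- close_job(): hands the job in, once; it reports no verdict.
Trained networks look in the newest picture that a camera, given by its name, has taken for a name from the list of things; names that differ only in an ending like _2 or _b are one class to them, and where a whole thing is asked for, a point or a joint stands for the part that bears it (a point fixed in the world has none). Each returns a list of dicts, best first, with "conf" (0 to 1); they miss things now and then, are a little off and sometimes report something else, mostly with a low value. They report only what shows in the picture. A call takes as long as a camera call. They do not tell look-alikes from the thing itself.
- recognise(query, camera): "box" ([centre column, centre row, width, height] in pixels, round what is visible of it).
- silhouettes(query, camera): "mask" (480x640 bool, what is visible of it) and "box" ([centre column, centre row, width, height] in pixels, round what is visible of it).
- pinpoint(query, camera): "xy" ([column, row] in pixels: a listed point, or the origin of a listed thing).
The state is a dict: "time": time; "joint_positions": joint angles; "joint_vel": joint speeds; "joint_torque": joint torques, N m; "ee_pos": TCP position; "eef_rot": TCP orientation; "ft_force": force on the tool from outside, world axes, zero at the start; "torque": the same for the moment, N m; "width": finger opening in m.
Only numpy, scipy, OpenCV 4.12 (cv2) and the standard library are available. Lean on these libraries where they do the work, as an engineer would, in place of code of your own. Each camera call takes 0.05 s, during which the arm holds its last target. There are 200 camera calls.

## Working session

There is one attempt and no reset: what is moved stays moved. The work goes in short steps, Python scripts to look and compute and a tool call to move; the robot and the scene stay as the last step left them, time stands still between calls to the robot, and variables do not carry over. Pictures are saved under pics/ and viewed, about 8 in all and at most 12, crops included, and the job is handed in when it is done.

Besides the shell and the picture viewer there is one more tool, called after ">>>" as name(argument=value, ...), one argument or row to a line, values as JSON. carry_out: Moves the arm, as the interface text tells. Its arguments: {"type":"object","properties":{"rows":{"type":"array","items":{"type":"array","items":{"type":"number"}}},"force":{"type":"number"}},"required":["rows"]}

```bash
mkdir -p pics; ls; cat > h.py <<'E'
from bench import *
import numpy as np, cv2
from scipy.spatial.transform import Rotation as R
def px2w(cam,uv,z):
    c=camera_info(cam);T=np.array(c["extrinsics"])
    uv=np.atleast_2d(uv).astype(float)
    d=np.c_[(uv[:,0]-c["cx"])/c["fx"],(uv[:,1]-c["cy"])/c["fy"],np.ones(len(uv))]@T[:3,:3].T
    return T[:3,3]+d*((z-T[2,3])/d[:,2])[:,None]
E
python3 - <<'E'
from h import *
s=read_state();print(s["time"],s["ee_pos"],s["eef_rot"],s["width"],s["ft_force"])
print(R.from_quat(s["eef_rot"]).as_matrix().round(3))
for c in("top","scene"):
    cv2.imwrite(f"pics/{c}0.png",camera(c))
for q in("long_vial","short_vial","line_mid","deck"):
    for r in silhouettes(q,"top") if q!="line_mid" else []: print(q,r["conf"],np.round(r["box"]))
    for r in pinpoint(q,"top"): print(q,"pt",r["conf"],np.round(r["xy"],1),px2w("top",r["xy"],.012+.0125*("vial" in q)).round(4))
print(np.array(camera_info("top")["extrinsics"]).round(3))
E
```

```text
pics
0.0 [ 0.1628333  -0.60303877  0.23574973] [ 7.93959768e-01 -6.07969877e-01 -5.93840767e-04 -4.03357649e-04] 0.08670213760782827 [ 0.81438771 -0.35322745 -0.42252347]
[[ 0.261 -0.965 -0.   ]
 [-0.965 -0.261  0.001]
 [-0.001  0.    -1.   ]]
long_vial 0.59 [323. 194.  16.  42.]
long_vial pt 0.73 [322.1 193.3] [[ 0.6125 -0.0058  0.0245]]
short_vial 0.84 [254. 231.  17.  21.]
short_vial 0.75 [187. 314.  26.  26.]
short_vial 0.69 [152. 240.  27.  28.]
short_vial 0.67 [250. 319.  25.  23.]
short_vial pt 0.7 [187.4 312.6] [[0.3479 0.2949 0.0245]]
short_vial pt 0.67 [152.2 241.7] [[0.506  0.3755 0.0245]]
short_vial pt 0.66 [251.2 319.3] [[0.3316 0.1543 0.0245]]
short_vial pt 0.59 [500.3 180.6] [[ 0.6384 -0.4129  0.0245]]
short_vial pt 0.57 [251.8 234. ] [[0.5212 0.1532 0.0245]]
line_mid pt 0.97 [289.7 211. ] [[0.5746 0.0682 0.012 ]]
deck 0.83 [284. 209. 179. 148.]
deck pt 0.93 [284.  214.9] [[0.5658 0.0813 0.012 ]]
deck pt 0.56 [486.9 313.4] [[ 0.3381 -0.3725  0.012 ]]
[[-0.011 -0.994  0.112  0.368]
 [-1.     0.01  -0.015  0.031]
 [ 0.014 -0.112 -0.994  1.299]
 [ 0.     0.     0.     1.   ]]
```

```bash
python3 -c "
import cv2
i=cv2.imread('pics/top0.png')[110:350,130:450];cv2.imwrite('pics/topc.png',cv2.resize(i,None,fx=2.5,fy=2.5,interpolation=cv2.INTER_CUBIC))"
```

```text
(no output)
```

View pics/topc.png

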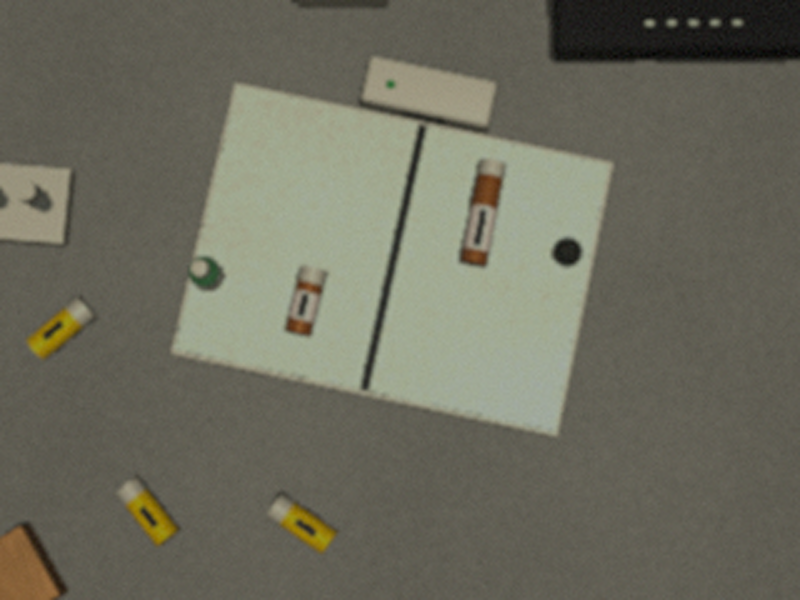

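View pics/scene0.png

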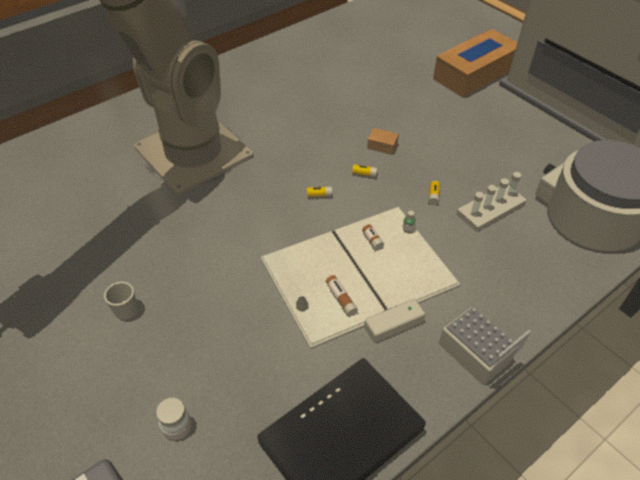

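The brown long vial is at top-image px (323,195) and the brown short one at (252,230). The look-alikes are three yellow vials at (154,242), (189,315) and (251,319). By the description I choose the two brown ones, on either side of the line. The line runs (299,161) to (276,265).

```bash
cat >> h.py <<'E'
def top_measure(im):
    hsv=cv2.cvtColor(im,cv2.COLOR_BGR2HSV)
    for n,(u,v),w in(("long",(323,195),26),("short",(252,230),20)):
        pass
E
python3 - <<'E'
from h import *
im=cv2.imread("pics/top0.png")
# line: darkest column per row between ends
P=[]
g=cv2.cvtColor(im,cv2.COLOR_BGR2GRAY).astype(float)
for r in range(166,262):
    c0=299-(r-161)*23/104
    cs=np.arange(int(c0)-7,int(c0)+8);w=np.clip(g[r,cs].max()-g[r,cs]-40,0,None)
    if w.sum()>0:P.append([(w*cs).sum()/w.sum(),r])
W=px2w("top",np.array(P),.012)[:,:2]
vx,vy,x0,y0=cv2.fitLine(W.astype(np.float32),cv2.DIST_HUBER,0,1e-4,1e-4).ravel()
if vx<0:vx,vy=-vx,-vy
e=px2w("top",[[299,160.5],[276.3,265.5]],.012)
print("line pt",x0,y0,"ang",np.degrees(np.arctan2(vy,vx)),"ends",e.round(3))
n=np.array([-vy,vx])
for q in("long_vial","short_vial"):
    for r in silhouettes(q,"top"): pass
deckmask=None
lab=cv2.cvtColor(im,cv2.COLOR_BGR2LAB).astype(float)
for nme,(u,v),(a,b) in(("long",(323,195),(14,28)),("short",(252,230),(13,20))):
    sub=im[v-b:v+b,u-a:u+a].astype(float)
    bg=np.median(sub.reshape(-1,3),0)
    hsv=cv2.cvtColor(im,cv2.COLOR_BGR2HSV)[v-b:v+b,u-a:u+a]
    m=((hsv[...,1]>110)&((hsv[...,0]<18))).astype(np.uint8)
    ys,xs=np.nonzero(m);Q=np.c_[xs+u-a,ys+v-b]
    rect=cv2.minAreaRect(Q.astype(np.float32))
    Wq=px2w("top",Q,.030)[:,:2]
    d=cv2.fitLine(Wq.astype(np.float32),cv2.DIST_L2,0,1e-4,1e-4).ravel()
    if d[0]<0:d[:2]*=-1
    print(nme,len(Q),rect,"brown mean",Wq.mean(0).round(4),"ang",np.degrees(np.arctan2(d[1],d[0])),"dist to line",(Wq.mean(0)-[x0,y0])@n)
E
```

```text
line pt 0.59852 0.06836329 ang -12.710937 ends [[0.692 0.046 0.012]
 [0.451 0.099 0.012]]
long 149 ((322.0025329589844, 197.1880340576172), (9.218732833862305, 35.284088134765625), 11.768290519714355) brown mean [ 0.611  -0.0074] ang -11.6518545 dist to line -0.07112268618796086
short 66 ((250.94119262695312, 232.73533630371094), (8.48874568939209, 19.887920379638672), 14.03624439239502) brown mean [0.5206 0.1551] ang -14.358073 dist to line 0.06747423647084169
```

>>> carry_out(
  rows=[
    [-1,-0.65,-0.8,0,-1],
    [-1,-0.6,-0.85,0,-1],
    [-1,-0.5,-0.9,0,-1],
    [-1,-0.4,-0.95,0,-1],
    [-1,-0.35,-1,0,-1],
    [-1,-0.25,-1,0,-1],
    [-1,-0.15,-1,0,-1],
    [-1,-0.05,-1,0,-1],
    [-1,0.05,-1,0,-1],
    [-1,0.1,-1,0,-1],
    [-1,0.2,-1,0,-1],
    [-1,0.3,-1,0,-1],
    [-1,0.35,-1,0,-1],
  ],
)

```text
time: 1.63
ee_pos: [0.3966, -0.2664, 0.2355]
eef_rot: [0.998, -0.067, -0.001, 0.003]
ft_force: [-0.0, -0.7, 0.0]
width: 0.0871
```

>>> carry_out(
  rows=[
    [-0.15,0.5,-1,0,0.5],
    [-0.15,0.5,-1,0,0.4],
    [-0.15,0.5,-1,0,0],
    [-0.15,0.5,-1,0,0],
    [-0.15,0.5,-1,0,0],
    [-0.15,0.5,-1,0,0],
    [-0.15,0.5,-1,0,0],
    [-0.15,0.5,-1,0,0],
    [-0.15,0.5,-0.9,0,0],
    [-0.15,0.3,-0.5,0,0],
    [-0.15,0,0,0,0],
    [-0.15,0,0,0,0],
  ],
)

```text
time: 2.63
ee_pos: [0.6028, 0.0032, 0.2355]
eef_rot: [0.995, -0.101, 0.002, 0.003]
ft_force: [-0.7, -1.0, 1.2]
width: 0.05
```

```bash
python3 - <<'E'
from h import *
s=read_state();print(s["time"],s["ee_pos"],R.from_quat(s["eef_rot"]).as_euler("xyz",degrees=True),s["width"],s["ft_force"])
cv2.imwrite("pics/w1.png",camera("wrist"));c=camera_info("wrist");print(c)
np.savez("w1.npz",p=s["ee_pos"],q=s["eef_rot"])
E
```

```text
2.6333 [0.60279411 0.00317225 0.2355108 ] [179.6978847   -0.2876597  -11.64910977] 0.050018931674009975 [-0.72189002 -0.99617423  1.21953194]
{'fx': 371.64829954431775, 'fy': 371.64829954431775, 'cx': 316.34790202962586, 'cy': 238.9968197936835, 'tool_from_camera': array([[ 9.99999302e-01,  1.17583425e-03, -1.13809515e-04,
         3.78463188e-04],
       [-1.11347343e-03,  9.70356014e-01,  2.41677402e-01,
        -6.59272605e-02],
       [ 3.94608314e-04, -2.41677107e-01,  9.70356646e-01,
        -1.48617704e-01],
       [ 0.00000000e+00,  0.00000000e+00,  0.00000000e+00,
         1.00000000e+00]])}
```

View pics/w1.png

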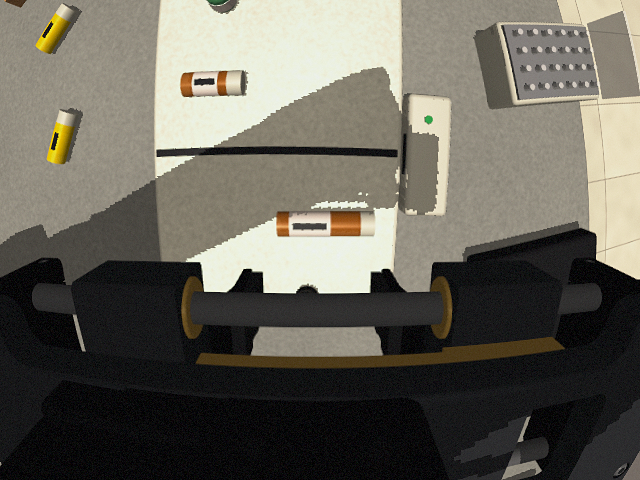

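The wrist picture shows the long vial at px (277–375, 223), the line along row 153 (157–397), and the short vial at (181–246, 83). The choice of brown vials holds.

```bash
cat > h.py <<'E'
from bench import *
import numpy as np, cv2
from scipy.spatial.transform import Rotation as R
def w2(uv,s,z):
    c=camera_info("wrist");K=np.array([[c["fx"],0,c["cx"]],[0,c["fy"],c["cy"]],[0,0,1.]])
    n=cv2.fisheye.undistortPoints(np.array(uv,float).reshape(-1,1,2),K,np.zeros(4)).reshape(-1,2)
    T=np.eye(4);T[:3,:3]=R.from_quat(s["eef_rot"]).as_matrix();T[:3,3]=s["ee_pos"];T=T@c["tool_from_camera"]
    d=np.c_[n,np.ones(len(n))]@T[:3,:3].T
    return T[:3,3]+d*((z-T[2,3])/d[:,2])[:,None]
def fit(W):
    vx,vy,x,y=cv2.fitLine(W[:,:2].astype(np.float32),cv2.DIST_HUBER,0,1e-5,1e-5).ravel()
    if vx<0:vx,vy=-vx,-vy
    t=(W[:,:2]-[x,y])@[vx,vy];m=(t.max()+t.min())/2
    return np.array([x,y])+m*np.array([vx,vy]),np.degrees(np.arctan2(vy,vx)),np.ptp(t)
def mid(mask):   # mid row of each column, (mask elongated along columns)
    cs=[c for c in range(640) if mask[:,c].any()]
    return np.array([[c,(np.nonzero(mask[:,c])[0][[0,-1]]).mean()] for c in cs])
def look(name,q,s=None,win=None,pix=False):
    """vials in wrist picture; returns list (conf, box, centre, angle, length)"""
    s=s or read_state();im=camera("wrist");cv2.imwrite(f"pics/{name}.png",im);out=[]
    for k in q:
        for r in silhouettes(k,"wrist"):
            p=mid(r["mask"]);
            if len(p)<10: continue
            out.append((k,r["conf"],np.round(r["box"]),)+fit(w2(p,s,.0245)))
    return s,im,out
def line(im,s,rows,cols):
    g=cv2.cvtColor(im,cv2.COLOR_BGR2GRAY).astype(float);P=[]
    for c in range(*cols):
        col=g[rows[0]:rows[1],c];w=np.clip(np.median(col)*.6-col,0,None)
        if w.sum()>0:P.append([c,(w*np.arange(*rows)).sum()/w.sum()])
    return fit(w2(P,s,.012))
def rel(L,c):
    a=np.radians(L[1]);return (c-L[0])@[np.cos(a),np.sin(a)],(c-L[0])@[-np.sin(a),np.cos(a)]
E
python3 - <<'E'
from h import *
s,im,o=look("w2",["long_vial","short_vial"])
L=line(im,s,(140,166),(162,393));print("line",L)
np.save("line.npy",[*L[0],L[1]])
a=R.from_quat(s["eef_rot"]).as_matrix()
for k,c,b,ctr,ang,l in o: print(k,c,b,ctr.round(4),round(ang,2),round(l,4),"rel line",np.round(rel(L,ctr),4),"tool",((np.r_[ctr,.0245]-s["ee_pos"])@a).round(4))
E
```

```text
line (array([0.57478048, 0.07374745]), np.float32(-12.647355), np.float64(0.23797784189239202))
long_vial 0.81 [326. 221. 100.  29.] [ 0.6118 -0.0075] -11.63 0.0995 rel line [ 0.0539 -0.0712] tool [0.0101 0.0073 0.2111]
short_vial 0.89 [59. 29. 44. 47.] [0.3534 0.2868] 18.26 0.0671 rel line [-0.2627  0.1594] tool [-0.3025 -0.2286  0.2083]
short_vial 0.82 [212.  85.  65.  24.] [0.5304 0.1533] -13.75 0.0666 rel line [-0.0607  0.0679] tool [-0.1021 -0.1337  0.2098]
short_vial 0.59 [ 62. 138.  28.  55.] [0.3413 0.1543] 26.34 0.0657 rel line [-0.2454  0.0275] tool [-0.2875 -0.0965  0.2091]
```

>>> carry_out(
  rows=[
    [-0.15,0.3,0.5,0.6,0],
    [-0.15,0,0,1,0],
    [-0.15,0,0,1,0],
    [-0.15,0,0,1,0],
    [-0.15,0,0,1,0],
    [-0.15,0,0,0.7,0],
    [-0.15,0,0,0.3,0],
    [-0.15,0,0,0,0],
  ],
)

```text
time: 3.5
ee_pos: [0.6085, -0.0304, 0.0663]
eef_rot: [0.994, -0.111, 0.007, 0.007]
ft_force: [-0.2, -0.1, -0.1]
width: 0.05
```

```bash
cat > m.py <<'E'
from h import *
import sys
q=sys.argv[2:];Lr=np.load("line.npy");L=(Lr[:2],Lr[2])
s,im,o=look(sys.argv[1],q)
a=R.from_quat(s["eef_rot"]).as_matrix()
print(s["time"],s["ee_pos"].round(4),R.from_quat(s["eef_rot"]).as_euler("xyz",degrees=True).round(2),"F",s["ft_force"].round(1),s["width"])
for k,c,b,ctr,ang,l in o: print(k,round(c,2),b,ctr.round(4),"dang",round(ang-L[1],2),round(l,4),"rel line",np.round(rel(L,ctr),4),"tool",((np.r_[ctr,.0245]-s["ee_pos"])@a).round(4))
E
python3 m.py w3 long_vial
```

```text
3.5 [ 0.6085 -0.0304  0.0663] [179.28  -0.88 -12.69] F [-0.2 -0.1 -0.1] 0.049976580580354125
long_vial 0.58 [309. 231. 190.  56.] [ 0.6111 -0.0075] dang 1.05 0.1009 rel line [ 0.0532 -0.0713] tool [-0.0032 -0.0234  0.0415]
long_vial 0.37 [282. 346.  38.  19.] [ 0.579  -0.0731] dang 0.29 0.0239 rel line [ 0.0363 -0.1424] tool [-0.0201  0.0477  0.0421]
```

View pics/w3.png

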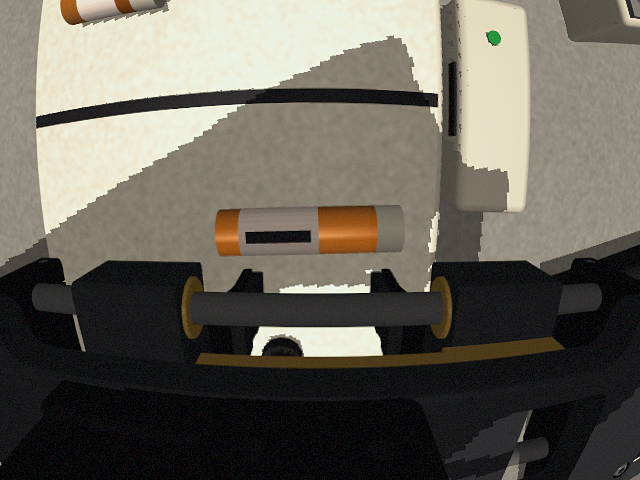

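>>> carry_out(
  rows=[
    [-0.15,-0.1,-0.5,0,0],
    [-0.15,0,0,0.3,0],
    [-0.15,0,0,0,0],
  ],
)

```text
time: 3.85
ee_pos: [0.6134, -0.016, 0.0643]
eef_rot: [0.994, -0.112, 0.012, 0.007]
ft_force: [-0.7, -1.2, -1.4]
width: 0.0497
```

>>> carry_out(
  rows=[
    [-0.15,0,0,0.07,0],
    [-0.15,0,0,0.07,0],
    [-0.15,0,0,0,0],
  ],
)

```text
time: 4.1
ee_pos: [0.6151, -0.0171, 0.0623]
eef_rot: [0.994, -0.112, 0.014, 0.007]
ft_force: [0.5, 0.2, -1.1]
width: 0.0503
```

```bash
python3 - <<'E'
from h import *
s=read_state();print(s["joint_positions"].round(3),s["joint_vel"].round(3),s["joint_torque"].round(1),s["torque"].round(2),R.from_quat(s["eef_rot"]).as_euler("xyz",degrees=True).round(2))
E
```

```text
[ 0.431  0.523 -0.622  1.67   0.369  1.039 -0.535] [ 0.008 -0.008  0.003 -0.005 -0.002  0.007  0.007] [ -0.2 -63.2 -10.6 -33.2   0.1  -0.2  -0. ] [ 0.   -0.01  0.02] [179.35  -1.71 -12.82]
```

>>> carry_out(
  rows=[
    [-0.15,0,0,0,0],
    [-0.15,0,0,0,0],
    [-0.15,0,0,0,0],
  ],
)

```text
time: 4.35
ee_pos: [0.6153, -0.0182, 0.0627]
eef_rot: [0.994, -0.112, 0.014, 0.008]
ft_force: [-0.0, -0.1, -0.2]
width: 0.0498
```

>>> carry_out(
  rows=[
    [-0.15,-0.2,0,0.2,0],
  ],
)

```text
time: 4.43
ee_pos: [0.6109, -0.0173, 0.0575]
eef_rot: [0.993, -0.113, 0.016, 0.007]
ft_force: [0.8, -0.5, -0.8]
width: 0.0503
```

>>> carry_out(
  rows=[
    [-0.15,0,0,0,0],
  ],
)

```text
time: 4.52
ee_pos: [0.6093, -0.0171, 0.0561]
eef_rot: [0.994, -0.112, 0.015, 0.008]
ft_force: [-0.9, 0.4, -0.8]
width: 0.0497
```

>>> carry_out(
  rows=[
    [-0.15,0,-0.12,0.1,0],
    [-0.15,0,0,0.1,0],
  ],
)

```text
time: 4.68
ee_pos: [0.6106, -0.0132, 0.0512]
eef_rot: [0.993, -0.113, 0.015, 0.008]
ft_force: [-13.4, 2.6, 37.9]
width: 0.0502
```

>>> carry_out(
  rows=[
    [-0.15,0,0,0.05,0],
  ],
)

```text
time: 4.77
ee_pos: [0.6108, -0.012, 0.0515]
eef_rot: [0.994, -0.112, 0.015, 0.007]
ft_force: [-9.7, 0.7, 25.4]
width: 0.0505
```

>>> carry_out(
  rows=[
    [-0.15,0,-0.12,0,0],
    [-0.15,0,-0.12,0,0],
  ],
)

```text
time: 4.93
ee_pos: [0.6125, -0.0041, 0.0526]
eef_rot: [0.994, -0.112, 0.015, 0.008]
ft_force: [-0.1, 0.5, -0.1]
width: 0.0502
```

>>> carry_out(
  rows=[
    [-0.15,0,-0.12,0.01,0],
    [-0.15,0,-0.12,0.01,0],
  ],
)

```text
time: 5.1
ee_pos: [0.6143, 0.0039, 0.052]
eef_rot: [0.994, -0.112, 0.015, 0.007]
ft_force: [-2.8, 0.1, 7.8]
width: 0.0498
```

>>> carry_out(
  rows=[
    [-0.15,0,-0.12,0.02,0],
    [-0.15,0,-0.12,0.02,0],
  ],
)

```text
time: 5.27
ee_pos: [0.6162, 0.0124, 0.0517]
eef_rot: [0.994, -0.112, 0.015, 0.007]
ft_force: [-4.1, 0.4, 9.6]
width: 0.0501
```

```bash
python3 m.py w4 long_vial
```

```text
5.2667 [0.6162 0.0124 0.0517] [179.35  -1.85 -12.83] F [-4.1  0.4  9.6] 0.05014105254963939
long_vial 0.9 [311. 279. 193.  26.] [0.6154 0.0121] dang 0.54 0.1008 rel line [ 0.0531 -0.0513] tool [-0.0016  0.0002  0.0272]
```

View pics/w4.png

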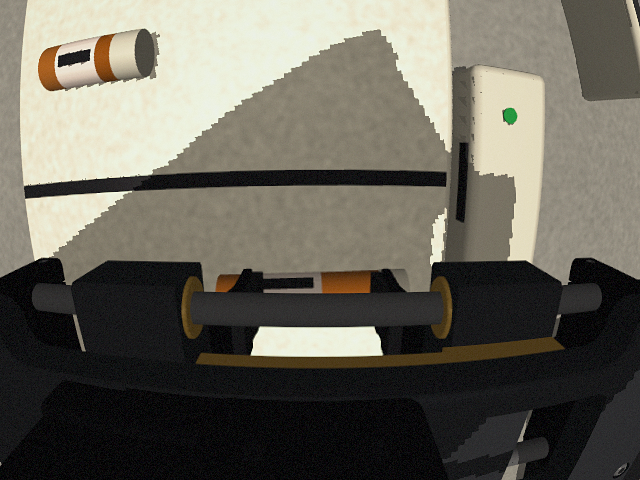

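>>> carry_out(
  rows=[
    [-0.15,0,0,-0.3,0],
    [-0.15,0,0.3,0,0],
    [-0.15,0,0.3,0,0],
    [-0.15,0,0,0,0],
  ],
)

```text
time: 5.7
ee_pos: [0.6117, -0.0044, 0.0608]
eef_rot: [0.994, -0.11, 0.015, 0.007]
ft_force: [0.1, -0.8, 0.9]
width: 0.0501
```

```bash
python3 m.py w5 long_vial
```

```text
5.7 [ 0.6117 -0.0044  0.0608] [179.41  -1.83 -12.65] F [ 0.1 -0.8  0.9] 0.050064451128908075
long_vial 0.56 [314. 256. 190.  53.] [0.6142 0.0054] dang 1.45 0.1015 rel line [ 0.0535 -0.0581] tool [-0.0008 -0.0104  0.0361]
```

>>> carry_out(
  rows=[
    [-0.15,0,-0.08,0.2,0],
    [-0.15,0,0,0.08,0],
    [-0.15,0,0,0,0],
  ],
)

```text
time: 6.05
ee_pos: [0.6127, -0.0002, 0.0519]
eef_rot: [0.994, -0.11, 0.015, 0.006]
ft_force: [-2.2, 0.7, 11.0]
width: 0.0498
```

>>> carry_out(
  rows=[
    [-0.15,0,-0.12,0.02,0.06],
    [-0.15,0,-0.12,0.02,0.06],
    [-0.15,0,-0.12,0.02,0.06],
    [-0.15,0,-0.12,0.02,0.06],
  ],
)

```text
time: 6.38
ee_pos: [0.6162, 0.0163, 0.0518]
eef_rot: [0.993, -0.121, 0.015, 0.006]
ft_force: [-3.8, -0.4, 11.0]
width: 0.0501
```

>>> carry_out(
  rows=[
    [-0.15,0,-0.12,0.02,0.06],
    [-0.15,0,-0.12,0.02,0.06],
  ],
)

```text
time: 6.55
ee_pos: [0.618, 0.0253, 0.0517]
eef_rot: [0.992, -0.125, 0.015, 0.006]
ft_force: [-3.4, 0.9, 9.5]
width: 0.0504
```

>>> carry_out(
  rows=[
    [-0.15,0,0,-0.3,0],
    [-0.15,0,0.3,0,-0.2],
    [-0.15,0,0.2,0,-0.2],
    [-0.15,0,0,0,0],
  ],
)

```text
time: 6.88
ee_pos: [0.614, 0.0138, 0.0615]
eef_rot: [0.994, -0.105, 0.015, 0.005]
ft_force: [0.5, -0.7, -0.6]
width: 0.0505
```

```bash
python3 m.py w6 long_vial
```

```text
6.8833 [0.614  0.0138 0.0615] [179.59  -1.73 -12.06] F [ 0.5 -0.7 -0.6] 0.050495856764821025
long_vial 0.7 [317. 262. 188.  52.] [0.6174 0.0201] dang 1.08 0.1013 rel line [ 0.0533 -0.043 ] tool [ 0.0009 -0.0071  0.037 ]
```

>>> carry_out(
  rows=[
    [-0.15,0,0.02,0.2,0.1],
    [-0.15,0,0,0.1,0],
    [-0.15,0,0,0,0],
  ],
)

```text
time: 7.23
ee_pos: [0.6145, 0.015, 0.052]
eef_rot: [0.994, -0.111, 0.015, 0.004]
ft_force: [-0.7, 0.1, 8.0]
width: 0.0499
```

>>> carry_out(
  rows=[
    [-0.15,0,-0.12,0.02,0.1],
    [-0.15,0,-0.12,0.02,0.1],
    [-0.15,0,-0.12,0.02,0.1],
    [-0.15,0,-0.12,0.02,0.1],
    [-0.15,0,-0.12,0.02,0],
    [-0.15,0,-0.12,0.02,0],
    [-0.15,0,-0.12,0.02,0],
  ],
)

```text
time: 7.82
ee_pos: [0.6206, 0.0446, 0.0516]
eef_rot: [0.992, -0.129, 0.014, 0.004]
ft_force: [-1.7, 0.8, 5.2]
width: 0.0503
```

>>> carry_out(
  rows=[
    [-0.15,0,0,-0.3,0],
    [-0.15,0,0.3,0,-0.2],
    [-0.15,0,0.25,0,-0.2],
    [-0.15,0,0,0,0],
  ],
)

```text
time: 8.15
ee_pos: [0.6159, 0.0313, 0.0616]
eef_rot: [0.994, -0.109, 0.014, 0.003]
ft_force: [1.1, -0.3, -0.1]
width: 0.05
```

```bash
python3 m.py w7 long_vial
```

```text
8.15 [0.6159 0.0313 0.0616] [179.81  -1.6  -12.53] F [ 1.1 -0.3 -0.1] 0.05003359738635093
long_vial 0.55 [319. 264. 190.  59.] [0.6208 0.0367] dang 0.69 0.1017 rel line [ 0.053  -0.0261] tool [ 0.0025 -0.0064  0.0372]
```

>>> carry_out(
  rows=[
    [-0.15,0,0.05,0.2,0],
    [-0.15,0,0,0.1,0],
    [-0.15,0,0,0,0],
  ],
)

```text
time: 8.5
ee_pos: [0.6164, 0.032, 0.0521]
eef_rot: [0.994, -0.11, 0.014, 0.002]
ft_force: [1.1, -0.6, 3.5]
width: 0.0499
```

>>> carry_out(
  rows=[
    [-0.15,0,-0.12,0.02,0.1],
    [-0.15,0,-0.12,0.02,0.1],
    [-0.15,0,-0.12,0.02,0.1],
    [-0.15,0,-0.12,0.02,0],
    [-0.15,0,-0.12,0.02,0],
    [-0.15,0,-0.12,0.02,0],
  ],
)

```text
time: 9.0
ee_pos: [0.6216, 0.0572, 0.0518]
eef_rot: [0.992, -0.124, 0.014, 0.002]
ft_force: [-1.4, 0.8, 5.7]
width: 0.0501
```

>>> carry_out(
  rows=[
    [-0.15,0,0,-0.3,0],
    [-0.15,0,0.4,0,-0.2],
    [-0.15,0,0.4,0,-0.2],
    [-0.15,0,0,0,0],
  ],
)

```text
time: 9.33
ee_pos: [0.6154, 0.037, 0.0625]
eef_rot: [0.994, -0.105, 0.013, 0.001]
ft_force: [-0.1, -0.3, -0.6]
width: 0.0503
```

```bash
python3 m.py w8 long_vial
```

```text
9.3333 [0.6154 0.037  0.0625] [-179.98   -1.53  -12.  ] F [-0.1 -0.3 -0.6] 0.050252363538810255
long_vial 0.71 [322. 249. 188.  57.] [0.6233 0.0502] dang 1.42 0.1013 rel line [ 0.0524 -0.0123] tool [ 0.0039 -0.0146  0.0381]
```

```bash
cat >> h.py <<'E'
def line2(im,s,n=120):
    Lr=np.load("line.npy");a=np.radians(Lr[2]);c=camera_info("wrist")
    T=np.eye(4);T[:3,:3]=R.from_quat(s["eef_rot"]).as_matrix();T[:3,3]=s["ee_pos"];T=T@c["tool_from_camera"]
    K=np.array([[c["fx"],0,c["cx"]],[0,c["fy"],c["cy"]],[0,0,1.]])
    t=np.linspace(-.115,.115,n);W=np.c_[Lr[0]+t*np.cos(a),Lr[1]+t*np.sin(a),np.full(n,.012)]
    Ti=np.linalg.inv(T);uv=cv2.fisheye.projectPoints(W.reshape(-1,1,3),cv2.Rodrigues(Ti[:3,:3])[0],Ti[:3,3].copy(),K,np.zeros(4))[0].reshape(-1,2)
    g=cv2.cvtColor(im,cv2.COLOR_BGR2GRAY).astype(float);P=[]
    for u,v in uv.round().astype(int):
        if 3<u<637 and 25<v<450:
            r=np.arange(v-20,v+21);k=g[r,u]<45
            if 3<=k.sum()<=22 and not k[0] and not k[-1]:P.append([u,r[k].mean()])
    return len(P),(fit(w2(P,s,.012)) if len(P)>10 else None),np.array(P)
E
cat >> m.py <<'E'
n,L2,P=line2(im,s)
if L2:
    print("line2",n,np.round(P[[0,-1]]),"ang",round(float(L2[1]),2),"vs old",np.round(rel(L,L2[0]),4))
    if o: print("rel line2",np.round(rel(L2,o[0][3]),4),"dang",round(float(o[0][4]-L2[1]),2))
E
python3 m.py w9 long_vial
```

```text
9.4333 [0.6156 0.0392 0.0625] [-179.9    -1.54  -12.  ] F [-0.1  1.8 -0.4] 0.04996775474587687
long_vial 0.59 [322. 252. 189.  55.] [0.6228 0.0503] dang 1.11 0.1019 rel line [ 0.052  -0.0123] tool [ 0.0038 -0.0124  0.0382]
line2 120 [[ 60. 225.]
 [432. 226.]] ang -12.34 vs old [-0.0002  0.0002]
rel line2 [ 0.0521 -0.0128] dang 0.8
```

View pics/w9.png

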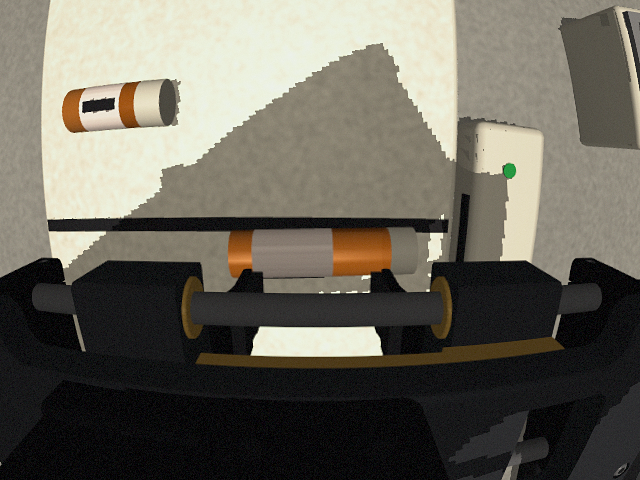

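>>> carry_out(
  rows=[
    [-0.15,0,-0.15,0.2,0],
    [-0.15,0,0,0.12,0],
    [-0.15,0,0,0,0],
  ],
)

```text
time: 9.78
ee_pos: [0.6172, 0.0465, 0.0521]
eef_rot: [0.995, -0.104, 0.014, -0.0]
ft_force: [1.2, -0.5, 2.8]
width: 0.0498
```

>>> carry_out(
  rows=[
    [-0.15,0,-0.12,0.02,0.15],
    [-0.15,0,-0.12,0.02,0.15],
    [-0.15,0,-0.12,0.02,0.1],
    [-0.15,0,-0.12,0.02,0.05],
  ],
)

```text
time: 10.12
ee_pos: [0.6208, 0.0635, 0.0519]
eef_rot: [0.992, -0.124, 0.014, -0.001]
ft_force: [-2.6, 0.2, 7.2]
width: 0.0502
```

>>> carry_out(
  rows=[
    [-0.15,0,-0.1,0.02,0],
    [-0.15,0,-0.06,0.02,0],
    [-0.15,0,0,0,0],
  ],
)

```text
time: 10.37
ee_pos: [0.6223, 0.072, 0.0523]
eef_rot: [0.992, -0.124, 0.014, -0.002]
ft_force: [0.2, 0.4, 1.1]
width: 0.0501
```

>>> carry_out(
  rows=[
    [-0.15,0,0,-0.3,0],
    [-0.15,0,0.6,0,-0.2],
    [-0.15,0,0.6,0,0],
    [-0.15,0,0,0,0],
    [-0.15,0,0,0,0],
  ],
)

```text
time: 10.78
ee_pos: [0.613, 0.0386, 0.0629]
eef_rot: [0.993, -0.114, 0.013, -0.002]
ft_force: [-0.1, 1.0, 1.0]
width: 0.0498
```

```bash
python3 m.py w10 long_vial
```

```text
10.7833 [0.613  0.0386 0.0629] [-179.58   -1.5   -13.14] F [-0.1  1.   1. ] 0.049807449173066155
long_vial 0.6 [327. 224. 191.  55.] [0.626  0.0642] dang 1.43 0.1027 rel line [0.0521 0.0019] tool [ 0.0058 -0.0276  0.0388]
line2 64 [[ 63. 228.]
 [435. 221.]] ang -12.57 vs old [-0.0002  0.0001]
rel line2 [0.0523 0.0017] dang 1.35
```

```bash
cat > t.py <<'E'
from h import *
import sys
c=camera_info("top");T=np.array(c["extrinsics"])
def pw(uv,z):
    uv=np.array(uv,float);d=np.c_[(uv[:,0]-c["cx"])/c["fx"],(uv[:,1]-c["cy"])/c["fy"],np.ones(len(uv))]@T[:3,:3].T
    return T[:3,3]+d*((z-T[2,3])/d[:,2])[:,None]
im=camera("top");cv2.imwrite(f"pics/{sys.argv[1]}.png",im)
g=cv2.cvtColor(cv2.imread("pics/top0.png"),cv2.COLOR_BGR2GRAY).astype(float);P=[]
for r in range(166,262):
    c0=299-(r-161)*23/104;cs=np.arange(int(c0)-7,int(c0)+8);w=np.clip(g[r,cs].max()-g[r,cs]-40,0,None);P.append([(w*cs).sum()/w.sum(),r])
L=fit(pw(P,.012));print("line",L)
for q in sys.argv[2:]:
    for r in silhouettes(q,"top"):
        m=r["mask"];rs=np.nonzero(m.any(1))[0]
        p=[[np.nonzero(m[y])[0][[0,-1]].mean(),y] for y in rs]
        if len(p)<8: continue
        f=fit(pw(p,.0245));print(q,round(r["conf"],2),np.round(r["box"]),"rel",np.round(rel(L,f[0]),4),"dang",f[1]-L[1])
E
python3 t.py top1 long_vial short_vial; python3 - <<'E'
import cv2,numpy as np
a=cv2.imread('pics/w10.png')[150:320,180:480];b=cv2.imread('pics/top1.png')[140:280,240:380]
a=cv2.resize(a,(800,453));b=cv2.resize(b,(450,450))[:453]
cv2.imwrite('pics/v10.png',cv2.resize(np.hstack([a[:450,:],b]),(800,288)))
E
```

```text
line (array([0.56994141, 0.07480948]), np.float32(-12.710937), np.float64(0.22379051446926884))
short_vial 0.89 [152. 242.  25.  26.] rel [-0.125   0.2767] dang -23.342201
short_vial 0.78 [189. 313.  24.  28.] rel [-0.2664  0.1639] dang 42.793217
short_vial 0.66 [252. 230.  15.  22.] rel [-0.0561  0.0685] dang -0.69336224
short_vial 0.52 [248. 319.  28.  22.] rel [-0.2492  0.0284] dang 51.547462
short_vial 0.52 [286. 212. 178. 136.] rel [-0.0128  0.0574] dang 27.951096
```

View pics/v10.png

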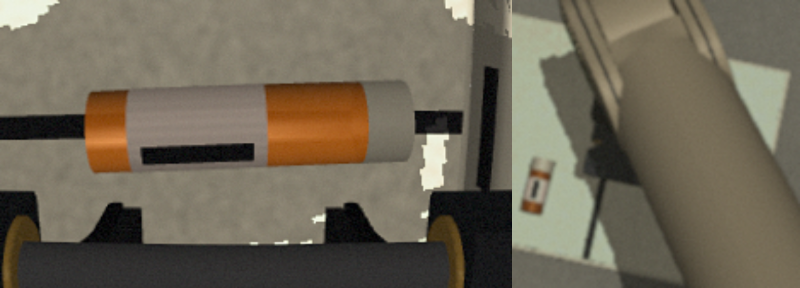

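Both cameras agree that the long vial is almost on the line, but the wrist view puts it 1.8 mm past and 1.3° off. I'll give it one small back-roll.

>>> carry_out(
  rows=[
    [-0.15,0.1,-0.5,0,-0.2],
    [-0.15,0,-0.4,0.15,0],
    [-0.15,0,0,0.12,0],
    [-0.15,0,0,0.02,0],
  ],
)

```text
time: 11.37
ee_pos: [0.6223, 0.0682, 0.0532]
eef_rot: [0.994, -0.104, 0.013, -0.002]
ft_force: [0.1, -0.2, -1.0]
width: 0.0502
```

>>> carry_out(
  rows=[
    [-0.15,0,0,0.06,0],
  ],
)

```text
time: 11.45
ee_pos: [0.6223, 0.0689, 0.0514]
eef_rot: [0.995, -0.104, 0.013, -0.003]
ft_force: [-5.1, -0.7, 23.5]
width: 0.0501
```

>>> carry_out(
  rows=[
    [-0.15,0,0.05,0.03,0.2],
    [-0.15,0,0.05,0.03,0.2],
  ],
)

```text
time: 11.62
ee_pos: [0.6222, 0.0674, 0.0518]
eef_rot: [0.993, -0.121, 0.014, -0.004]
ft_force: [-4.4, 1.1, 10.1]
width: 0.0503
```

>>> carry_out(
  rows=[
    [-0.15,0,0.07,0.03,0.05],
    [-0.15,0,0,0,0],
  ],
)

```text
time: 11.78
ee_pos: [0.6219, 0.0654, 0.0523]
eef_rot: [0.992, -0.124, 0.014, -0.004]
ft_force: [-1.0, 0.4, 0.6]
width: 0.0498
```

>>> carry_out(
  rows=[
    [-0.15,0,0,-0.3,0],
    [-0.15,0,0.5,-0.1,-0.2],
    [-0.15,0,0.5,0,0],
    [-0.15,0,0,0,0],
    [-0.15,0,0,0,0],
  ],
)

```text
time: 12.2
ee_pos: [0.6138, 0.0346, 0.066]
eef_rot: [0.993, -0.115, 0.014, -0.003]
ft_force: [0.0, 1.1, -0.2]
width: 0.05
```

```bash
python3 m.py w11 long_vial
```

```text
12.2 [0.6138 0.0346 0.066 ] [-179.42   -1.59  -13.27] F [ 0.   1.1 -0.2] 0.050022196126591284
long_vial 0.77 [322. 218. 191.  54.] [0.6257 0.063 ] dang 1.46 0.1012 rel line [0.052  0.0006] tool [ 0.0039 -0.0299  0.042 ]
line2 64 [[ 63. 222.]
 [431. 214.]] ang -12.62 vs old [-0.0001  0.0001]
rel line2 [0.0521 0.0005] dang 1.43
```

>>> carry_out(
  rows=[
    [0.43,0,0,-0.9,0],
    [0.43,0,0,-0.9,0],
    [0.43,-0.9,-0.8,-0.5,0],
    [0.43,-0.9,-0.8,0,0],
    [0.43,-0.9,-0.7,0,0],
    [0.43,-0.6,-0.5,0,0],
    [0.43,0,0,0,0],
    [0.43,0,0,0,0],
  ],
)

```text
time: 12.97
ee_pos: [0.531, 0.1496, 0.1361]
eef_rot: [0.993, -0.113, 0.014, -0.005]
ft_force: [-0.9, -1.4, -0.6]
width: 0.0249
```

```bash
python3 m.py w12 short_vial long_vial
```

```text
12.9667 [0.531  0.1496 0.1361] [-179.24   -1.51  -13.02] F [-0.9 -1.4 -0.6] 0.02487484115719872
short_vial 0.83 [313. 240.  84.  33.] [0.5319 0.1527] dang -1.16 0.0623 rel line [-0.0591  0.0677] tool [-0.0028 -0.0017  0.1116]
short_vial 0.83 [ 94. 282.  31.  76.] [0.3501 0.1715] dang 19.11 0.0419 rel line [-0.2406  0.0462] tool [-0.1841  0.0208  0.1065]
short_vial 0.68 [ 62. 128.  55.  76.] [0.3529 0.2903] dang 32.99 0.068 rel line [-0.2639  0.1627] tool [-0.2081 -0.0955  0.1075]
short_vial 0.59 [317. 107.  44.  43.] [0.5574 0.2426] dang 1.27 0.0299 rel line [-0.054  0.161] tool [ 0.0018 -0.095   0.113 ]
```

>>> carry_out(
  rows=[
    [0.43,-0.1,-0.35,0.6,0.1],
    [0.43,0,0,0.8,0],
    [0.43,0,0,0.7,0],
    [0.43,0,0,0.2,0],
    [0.43,0,0,0,0],
    [0.43,0,0,0,0],
  ],
)

```text
time: 13.62
ee_pos: [0.5384, 0.1538, 0.0645]
eef_rot: [0.992, -0.125, 0.014, -0.005]
ft_force: [0.1, -1.0, -0.0]
width: 0.025
```

```bash
python3 m.py w13 short_vial
```

```text
13.6167 [0.5384 0.1538 0.0645] [-179.23   -1.54  -14.33] F [ 0.1 -1.  -0. ] 0.025045446125633156
short_vial 0.7 [ 15. 133.  29.  79.] [0.3773 0.2961] dang 24.24 0.0292 rel line [-0.2413  0.1737] tool [-0.1922 -0.0975  0.0362]
short_vial 0.61 [303. 277. 112.  36.] [0.5332 0.1567] dang -4.55 0.0606 rel line [-0.0587  0.0718] tool [-0.0068 -0.001   0.0399]
```

>>> carry_out(
  rows=[
    [0.43,-0.2,-0.2,0.1,0],
    [0.43,0,0,0.2,0],
    [0.43,0,0,0,0],
  ],
)

```text
time: 13.97
ee_pos: [0.536, 0.1621, 0.0582]
eef_rot: [0.992, -0.125, 0.017, -0.006]
ft_force: [-0.5, -0.1, -0.2]
width: 0.0249
```

>>> carry_out(
  rows=[
    [0.43,-0.1,0.07,0.1,0],
    [0.43,0,0,0.1,0],
  ],
)

```text
time: 14.13
ee_pos: [0.5329, 0.1616, 0.0526]
eef_rot: [0.992, -0.125, 0.018, -0.006]
ft_force: [1.0, 0.8, -0.4]
width: 0.0245
```

>>> carry_out(
  rows=[
    [0.43,0,0,0.02,0],
  ],
)

```text
time: 14.22
ee_pos: [0.5329, 0.1616, 0.0518]
eef_rot: [0.992, -0.125, 0.018, -0.006]
ft_force: [-1.3, -0.2, 3.9]
width: 0.0248
```

>>> carry_out(
  rows=[
    [0.43,0,0.12,0.03,-0.05],
    [0.43,0,0.12,0.02,-0.05],
    [0.43,0,0.12,0.02,-0.05],
  ],
)

```text
time: 14.47
ee_pos: [0.531, 0.1535, 0.0517]
eef_rot: [0.993, -0.117, 0.019, -0.007]
ft_force: [-3.8, 1.3, 7.6]
width: 0.025
```

>>> carry_out(
  rows=[
    [0.43,0,0.12,0.02,-0.05],
    [0.43,0,0.12,0.02,-0.05],
    [0.43,0,0.12,0.02,-0.05],
  ],
)

```text
time: 14.72
ee_pos: [0.5286, 0.1441, 0.0516]
eef_rot: [0.994, -0.109, 0.019, -0.008]
ft_force: [-2.4, 1.1, 7.4]
width: 0.0251
```

>>> carry_out(
  rows=[
    [0.43,0,0,-0.3,0],
    [0.43,0,-0.3,0,0.1],
    [0.43,0,-0.3,0,0.1],
    [0.43,0,0,0,0],
  ],
)

```text
time: 15.05
ee_pos: [0.5329, 0.1619, 0.0623]
eef_rot: [0.993, -0.12, 0.02, -0.008]
ft_force: [0.4, 0.4, -0.1]
width: 0.025
```

```bash
python3 m.py w14 short_vial
```

```text
15.05 [0.5329 0.1619 0.0623] [-178.81   -2.16  -13.77] F [ 0.4  0.4 -0.1] 0.025031807394341375
short_vial 0.95 [ 19. 143.  35.  87.] [0.3744 0.2962] dang 23.93 0.0332 rel line [-0.2442  0.1732] tool [-0.1871 -0.0921  0.0327]
short_vial 0.88 [315. 314.  58.  44.] [0.5296 0.1415] dang 0.16 0.032 rel line [-0.0589  0.0563] tool [0.0003 0.0214 0.0374]
```

>>> carry_out(
  rows=[
    [0.43,0,0.4,0,0],
    [0.43,0,0,0.2,0],
    [0.43,0,0,0.08,0],
    [0.43,0,0,0,0],
  ],
)

```text
time: 15.48
ee_pos: [0.5294, 0.1472, 0.0517]
eef_rot: [0.993, -0.119, 0.019, -0.007]
ft_force: [-1.3, -0.3, 7.4]
width: 0.025
```

>>> carry_out(
  rows=[
    [0.43,0,0.16,0.02,-0.05],
    [0.43,0,0.16,0.02,-0.05],
    [0.43,0,0.16,0.02,-0.05],
    [0.43,0,0.16,0.02,0],
    [0.43,0,0.16,0.02,0],
  ],
)

```text
time: 15.9
ee_pos: [0.5245, 0.1273, 0.0514]
eef_rot: [0.994, -0.112, 0.02, -0.009]
ft_force: [-3.7, 1.2, 10.6]
width: 0.025
```

>>> carry_out(
  rows=[
    [0.43,0,0,-0.3,0],
    [0.43,0,0.6,0,0.1],
    [0.43,0,0.6,0,0],
    [0.43,0,0.4,0,0],
    [0.43,0,0,0,0],
  ],
)

```text
time: 16.32
ee_pos: [0.5128, 0.0791, 0.0609]
eef_rot: [0.993, -0.116, 0.02, -0.009]
ft_force: [-0.3, -0.7, 0.2]
width: 0.0244
```

```bash
python3 m.py w15 short_vial
```

```text
16.3167 [0.5128 0.0791 0.0609] [-178.66   -2.16  -13.32] F [-0.3 -0.7  0.2] 0.024395213304601707
short_vial 0.72 [318. 180. 125.  48.] [0.5268 0.1296] dang -1.17 0.0642 rel line [-0.059  0.044] tool [ 0.0006 -0.0515  0.0377]
short_vial 0.71 [20. 33. 40. 64.] [0.3675 0.2852] dang 20.25 0.0362 rel line [-0.2485  0.1609] tool [-0.1901 -0.1664  0.0332]
short_vial 0.63 [ 24. 221.  44. 101.] [0.3429 0.1555] dang 35.91 0.0678 rel line [-0.2442  0.029 ] tool [-0.1842 -0.0345  0.0303]
short_vial 0.59 [503. 251. 154.  51.] [0.6295 0.0647] dang -2.7 0.1109 rel line [0.0554 0.0031] tool [ 0.1154 -0.0119  0.0411]
line2 26 [[251. 256.]
 [382. 254.]] ang -12.59 vs old [-0.059   0.0001]
rel line2 [-0.      0.0439] dang -1.22
```

>>> carry_out(
  rows=[
    [0.43,0,-0.7,0,0],
    [0.43,0,-0.7,0,0],
    [0.43,0,-0.45,0,0],
    [0.43,0,0,0.1,0],
    [0.43,0,0,0,0],
  ],
)

```text
time: 16.83
ee_pos: [0.5271, 0.1418, 0.0602]
eef_rot: [0.993, -0.114, 0.021, -0.011]
ft_force: [0.2, -0.5, -0.6]
width: 0.0246
```

>>> carry_out(
  rows=[
    [0.43,0,0.17,0.15,0],
    [0.43,0,0,0.12,0],
    [0.43,0,0,0.02,0],
  ],
)

```text
time: 17.08
ee_pos: [0.5263, 0.1369, 0.0514]
eef_rot: [0.993, -0.114, 0.021, -0.012]
ft_force: [-5.6, 2.6, 20.0]
width: 0.0247
```

>>> carry_out(
  rows=[
    [0.43,0,0.16,0.01,-0.08],
    [0.43,0,0.16,0.02,-0.08],
    [0.43,0,0.16,0.02,-0.08],
    [0.43,0,0.16,0.02,-0.08],
    [0.43,0,0.16,0.02,-0.05],
    [0.43,0,0.16,0.02,0],
    [0.43,0,0.12,0.02,0],
  ],
)

```text
time: 17.67
ee_pos: [0.5184, 0.1055, 0.0511]
eef_rot: [0.995, -0.098, 0.021, -0.013]
ft_force: [-5.1, 1.2, 13.3]
width: 0.0249
```

>>> carry_out(
  rows=[
    [0.43,0,0,-0.3,0],
    [0.43,0,-0.25,0,0.1],
    [0.43,0,-0.15,0,0.1],
    [0.43,0,0,0,0],
  ],
)

```text
time: 18.0
ee_pos: [0.5204, 0.1143, 0.0606]
eef_rot: [0.994, -0.11, 0.021, -0.012]
ft_force: [0.6, 1.0, 0.1]
width: 0.0247
```

>>> carry_out(
  rows=[
    [0.43,0,-0.22,0,0],
    [0.43,0,0,0.18,0],
    [0.43,0,0,0.1,0],
    [0.43,0,0,0,0],
  ],
)

```text
time: 18.33
ee_pos: [0.5228, 0.1229, 0.0513]
eef_rot: [0.994, -0.11, 0.021, -0.012]
ft_force: [-0.7, -0.0, 8.3]
width: 0.0246
```

>>> carry_out(
  rows=[
    [0.43,0,0.16,0.02,-0.08],
    [0.43,0,0.16,0.02,-0.08],
    [0.43,0,0.16,0.02,-0.08],
    [0.43,0,0.16,0.02,-0.08],
    [0.43,0,0.16,0.02,-0.05],
    [0.43,0,0.12,0.02,0],
  ],
)

```text
time: 18.83
ee_pos: [0.518, 0.1043, 0.0515]
eef_rot: [0.996, -0.089, 0.022, -0.016]
ft_force: [-5.0, 1.4, 13.3]
width: 0.025
```

>>> carry_out(
  rows=[
    [0.43,0,0,-0.3,0],
    [0.43,0,0.6,0,0.2],
    [0.43,0,0.6,0,0.1],
    [0.43,0,0.2,0,0],
    [0.43,0,0,0,0],
  ],
)

```text
time: 19.25
ee_pos: [0.5092, 0.0626, 0.0597]
eef_rot: [0.994, -0.101, 0.022, -0.016]
ft_force: [0.1, 0.5, -0.2]
width: 0.0248
```

```bash
python3 m.py w16 short_vial
```

```text
19.25 [0.5092 0.0626 0.0597] [-177.88   -2.31  -11.67] F [ 0.1  0.5 -0.2] 0.02481961466793171
short_vial 0.95 [15. 20. 30. 39.] [0.3541 0.2711] dang 20.61 0.0272 rel line [-0.2585  0.1443] tool [-0.1954 -0.1717  0.0337]
short_vial 0.92 [ 25. 186.  45. 103.] [0.3463 0.1566] dang 36.9 0.0596 rel line [-0.2411  0.0308] tool [-0.1799 -0.0579  0.0301]
short_vial 0.66 [317. 204. 123.  52.] [0.5196 0.1013] dang -1.28 0.0639 rel line [-0.0599  0.0148] tool [ 0.0009 -0.0386  0.0367]
line2 67 [[216. 226.]
 [520. 246.]] ang -12.58 vs old [-0.0233 -0.0017]
rel line2 [-0.235   0.1462] dang 20.55
```

>>> carry_out(
  rows=[
    [0.43,0,-0.7,0,0],
    [0.43,0,-0.6,0,0],
    [0.43,0,0,0.15,0],
    [0.43,0,0,0,0],
  ],
)

```text
time: 19.68
ee_pos: [0.5179, 0.1066, 0.0567]
eef_rot: [0.995, -0.1, 0.022, -0.017]
ft_force: [-0.4, -0.4, -1.1]
width: 0.0251
```

>>> carry_out(
  rows=[
    [0.43,0,-0.07,0.12,0],
    [0.43,0,0,0.06,0],
    [0.43,0,0,0,0],
  ],
)

```text
time: 19.93
ee_pos: [0.519, 0.1103, 0.0518]
eef_rot: [0.995, -0.099, 0.022, -0.018]
ft_force: [-2.5, 0.4, 9.5]
width: 0.0246
```

>>> carry_out(
  rows=[
    [0.43,0,0.16,0.02,-0.08],
    [0.43,0,0.16,0.02,-0.08],
    [0.43,0,0.16,0.02,-0.08],
    [0.43,0,0.16,0.02,-0.08],
    [0.43,0,0.16,0.02,0],
  ],
)

```text
time: 20.35
ee_pos: [0.5139, 0.0903, 0.0513]
eef_rot: [0.996, -0.083, 0.022, -0.019]
ft_force: [-5.5, 1.2, 14.0]
width: 0.0249
```

>>> carry_out(
  rows=[
    [0.43,0,0.14,0.02,0],
    [0.43,0,0.12,0.01,0],
    [0.43,0,0,0,0],
  ],
)

```text
time: 20.6
ee_pos: [0.5117, 0.0822, 0.0516]
eef_rot: [0.996, -0.083, 0.021, -0.019]
ft_force: [-1.4, 0.7, 4.6]
width: 0.0251
```

>>> carry_out(
  rows=[
    [0.43,0,0,-0.3,0],
    [0.43,0,0.6,0,0.2],
    [0.43,0,0.6,0,0.1],
    [0.43,0,0.2,0,0],
    [0.43,0,0,0,0],
  ],
)

```text
time: 21.02
ee_pos: [0.5034, 0.0382, 0.0604]
eef_rot: [0.995, -0.097, 0.021, -0.019]
ft_force: [0.3, -0.0, 0.6]
width: 0.0246
```

```bash
python3 m.py w17 short_vial
```

```text
21.0167 [0.5034 0.0382 0.0604] [-177.59   -2.21  -11.14] F [ 0.3 -0.   0.6] 0.02458398613403532
short_vial 0.86 [317. 186. 126.  51.] [0.5161 0.0869] dang -1.23 0.0642 rel line [-0.0602  0.    ] tool [ 0.0016 -0.0487  0.0381]
short_vial 0.79 [ 25. 145.  45. 102.] [0.3453 0.1545] dang 38.93 0.0584 rel line [-0.2416  0.0285] tool [-0.1789 -0.0823  0.0325]
line2 49 [[217. 180.]
 [524. 204.]] ang -15.27 vs old [-0.0237 -0.0031]
rel line2 [-0.0366  0.0015] dang 1.4
```

View pics/w17.png

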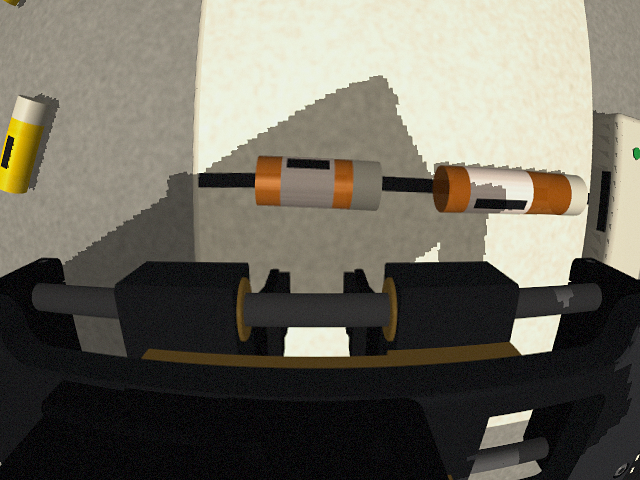

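The short vial (row 182) and the long vial (row 189) both lie over the line. Next I retreat and check with the top camera.

>>> carry_out(
  rows=[
    [0.43,0,0,-1,0],
    [0.43,0,0,-1,0],
    [0.43,0,0,-1,0],
    [0.43,0,0,-1,0],
    [0.43,0,1,-0.5,0],
    [0.43,0,1,0,0],
    [0.43,0,1,0,0],
    [0.43,0,1,0,0],
    [0.43,0,1,0,0],
    [0.43,0,1,0,0],
    [0.43,0,1,0,0],
    [0.43,0,1,0,0],
    [0.43,0,1,0,0],
    [0.43,0,0,0,0],
  ],
)

```text
time: 22.28
ee_pos: [0.4522, -0.2247, 0.1915]
eef_rot: [0.996, -0.081, 0.023, -0.021]
ft_force: [0.3, -0.4, -0.1]
width: 0.0251
```

```bash
python3 t.py top2 long_vial short_vial; python3 - <<'E'
import cv2
i=cv2.imread('pics/top2.png')[110:350,130:450];cv2.imwrite('pics/top2c.png',cv2.resize(i,None,fx=2.5,fy=2.5,interpolation=cv2.INTER_CUBIC))
E
```

```text
line (array([0.56994141, 0.07480948]), np.float32(-12.710937), np.float64(0.22379051446926884))
short_vial 0.87 [188. 314.  28.  26.] rel [-0.2669  0.164 ] dang 43.69913
short_vial 0.65 [154. 242.  25.  25.] rel [-0.1255  0.2768] dang -25.994812
short_vial 0.57 [283. 238.  19.  22.] rel [-0.0554  0.0008] dang 0.9004059
```

View pics/top2c.png

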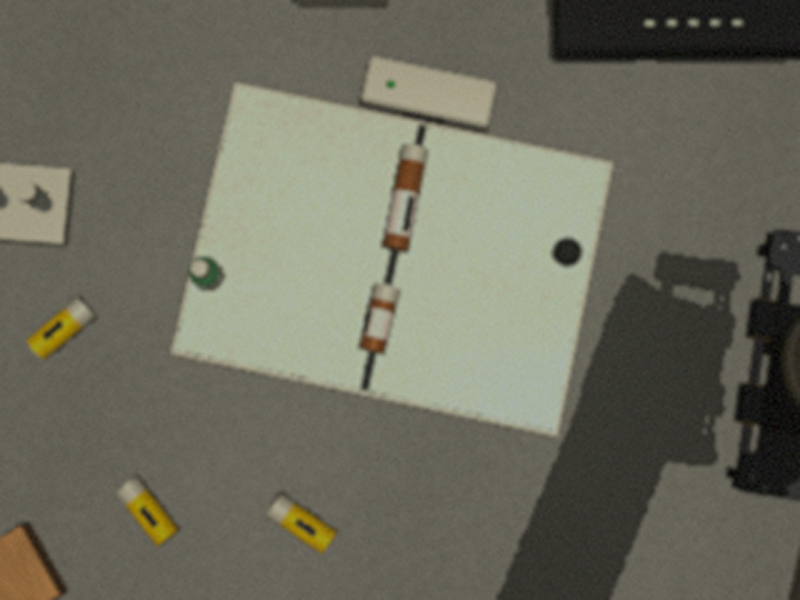

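```bash
python3 -c "
from bench import *
print(close_job())"
```

```text
the job is handed in; nothing more can be done
None
```

I rolled the long vial onto the black line first, then the short one, using repeated gentle fingertip strokes across their tops. I never gripped or lifted either vial. I handed the job in at about 22.4 s with the arm clear of everything.

| Vial | Distance from line (wrist camera) | Angle to line (wrist camera) | Top camera |
|---|---|---|---|
| Long | about 0.5 mm | about 1.4° | no detection, but the picture shows it on the line |
| Short | about 0.0 mm | about −1.2° | 0.8 mm, +0.9° |

- **Angles:** I tried to turn out the small angle errors during the strokes, and that had little effect. The two cameras disagree on the sign for the short vial, so read its angle as within about 1°.
- **Long vial correction:** it first stopped 1.8 mm past the line, and I rolled it back with one short stroke.
- **Contact force:** the wrist force peaked at about 40 N on the first touch, more than I wanted. During the strokes it was mostly 5 to 15 N.
- **Last line check:** one automatic re-fit of the line in the final wrist picture was thrown off, probably by the labels and shadow, so I used the earlier fit instead.
- **Everything else:** in the last top picture the dropper, stopper and yellow vials stand where they were. The cup and jar were outside that crop, and I did not check them again.

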